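# Check a photometer reading head on its light box with the reference filter

## Task

Take the reference reading: push the filter slide with the orange tab fully home into the slot in the right side of the beige light box, until its shoulder meets the box, and let it go. Then fit the grey reading head on the box: set it down between the rails, slide its toe under the hood until it drops over the two locating pins, and press it right down against the sprung light seal until it meets the deck. The head only reads while it is held down, so finish still holding it pressed down, and leave the white tile, the vial and the dish where they are.

Things in the scene. Friction and masses are not known exactly. Their poses are not given: they have to be found in the camera images.
- light_box: Beige light box with an aluminium deck, fixed on the desk. Origin: on the desk, under the centre of its round white port. Own axes: x to the hood end, y to its left side, z up. In mm: block x -62..+72, y -51..+51, deck at z 36. Two rails along x on the deck, inner faces at y +-41.5, straight up to z 52, then flared outward by 4 up to z 57; their front (-x) ends are flared too.
- port (a point): Centre of the white port at deck height (light box frame 0, 0, 36 mm), axes as the light box. The origin of the reading head comes here when it is fully down.
- front_pin (a point): Top of the front locating pin (light box frame -36, 0, 45 mm). Both pins: steel, 8 mm thick, 9 mm proud of the deck, the last 3 mm tapered to 4 mm thick.
- rear_pin (a point): Top of the rear locating pin (light box frame +38, 0, 45 mm), hidden under the hood.
- hood_edge (a point): Lower front edge of the hood, middle (light box frame 32, 0, 63 mm). The hood is a plate over the rear of the deck, x 32..72, full width, underside z 63, top z 68. It roofs the rear pin: the head cannot be set straight down on the pins, its toe must come in under the hood from the -x side at pin height.
- slot_mouth (a point): Centre of the mouth of the slot in the right (-y) face (light box frame 0, -51, 13.5 mm). The slot is 52 mm wide (x -26..+26), 7 mm high (z 10..17) and runs in along +y to y +30; the mouth is flared by 3 mm all round over its first 8 mm.
- slot_seat (a point): Point on the floor of the slot under the port (light box frame 0, 0, 10 mm), axes as the light box. The origin of the filter slide comes here when it is home.
- seal (a joint): Sprung square black light seal round the port (50 mm square), value in m: 0 = up (top 4 mm above the deck), 0.004 = pressed level with the deck, end stop 0.005. It pushes back with 5 N at the first movement and 9 N when level with the deck; the head's weight alone does not press it down.
- filter_slide: Black filter slide, round grey glass, upright orange tab; 0.07 kg, lying flat. Origin: underside, under the glass centre; y points to the round nose that goes in. In mm: slab 50 wide (x), 5 thick, nose at y +28; shoulder 68 wide, 9 high at y -57..-51, its front meets the box when home; tab x -13..+13, y -92..-82, up to z 41. Home, its axes lie along the light box's.
- slide_tab (a point): Where to grip the orange tab (filter slide frame 0, -87, 28 mm); grip across its 10 mm, along the slide's y.
- reading_head: Reading head, about 0.3 kg, standing upright: black foot plate, grey housing. Origin: underside of the foot under its reading window; x points to its toe. In mm: foot x -49..+48, y -40..+40, 12 thick, then a thinner toe with sloped underside to x +66; housing x -30..+22, y -22..+22, z 12..62, on top a display in the toe half, two keys in the rear half.
- front_hole (a point): Mouth of the front blind hole in the head's underside, 10 mm round and 10 mm deep (head frame -36, 0, 0). Riding on the pins, the head's origin is 9 mm above the port; dropped on and resting on the seal about 4 mm; fully down 0 mm.
- rear_hole (a point): Mouth of the rear blind hole in the head's underside, 13 mm (x) by 10 mm (y), 10 mm deep (head frame +38, 0, 0).
- head_grip (a point): Where to grip the housing (reading head frame -4, 0, 45 mm); grip across its 44 mm, along the head's y.
- white_tile: Bystander: white reference tile in a round black holder, 50 mm across, 12 mm high, left of the light box. Origin under its centre.
- vial: Bystander: glass vial with green cap, 25 mm thick, 58 mm high, standing behind the light box. Origin under its centre.
- dish: Bystander: steel dish 57 mm across, 15 mm high, right of the light box. Origin under its centre.

How it is judged (in metres and radians):
On the way, in this order (a step that is already met when the one before it is completed fails the run):
1. the filter slide is fully home in the slot and let go (y of filter_slide in the frame of slot_seat above -0.003 m and horizontal distance between filter_slide and slot_seat below 0.004 m and z of filter_slide in the frame of slot_seat between -0.003 and 0.004 m and angle between the y axis of filter_slide and the y axis of light_box, either way round below 0.08 rad and contact force between the fingers and filter_slide below 0.1 N), for 0.2 s.
2. the reading head has dropped over both pins (horizontal distance between reading_head and port below 0.003 m and angle between the x axis of reading_head and the x axis of light_box, either way round below 0.06 rad and z of reading_head in the frame of port below 0.0065 m and x of reading_head in the frame of port above -0.003 m and x of rear_hole in the frame of port above 0.03 m), for 0.1 s.
At the end, for the whole second after the job is handed in: the filter slide is home (within 3 mm of its depth, 4 mm overall); the reading head is over both pins (within 3 mm of the port), level, its foot within 1.5 mm of the deck, the seal pressed in by more than 2.8 mm, and the fingers still hold the head down (y of filter_slide in the frame of slot_seat above -0.003 m and horizontal distance between filter_slide and slot_seat below 0.004 m and z of filter_slide in the frame of slot_seat between -0.003 and 0.004 m and angle between the y axis of filter_slide and the y axis of light_box, either way round below 0.08 rad and horizontal distance between reading_head and port below 0.003 m and angle between the x axis of reading_head and the x axis of light_box, either way round below 0.06 rad and z of reading_head in the frame of port below 0.0015 m and x of reading_head in the frame of port above -0.003 m and x of rear_hole in the frame of port above 0.03 m and value of joint seal above 0.0028 m and angle between reading_head's own z axis and vertical below 0.04 rad and contact force between the fingers and reading_head above 2 N); the arm keeps its last pose, push and grip.
It fails at once if the white tile is moved by more than 25 mm (distance of white_tile from where it was at the start of the episode above 0.025 m).
It fails at once if the vial is moved by more than 25 mm (distance of vial from where it was at the start of the episode above 0.025 m).
It fails at once if the dish is moved by more than 25 mm (distance of dish from where it was at the start of the episode above 0.025 m).
It also fails if it takes over 67 s, if anything falls off the work surface, if the arm or the gripper's body presses on something with over 40 N, if the wrist force passes 120 N, or if a joint passes its speed limit or range.

## Robot

A 6-joint arm with a two-finger parallel gripper is mounted at the origin on a cart in front of the work surface, level with it; the furniture and walls round the work are solid. World frame = base frame: x ahead of the robot, y to its left, z up, the work surface at z = 0. Lengths are in mm, angles in rad, forces in N, time in s.
With the tool pointing down it reaches from about 350 to 875 mm from the base axis. Payload 4.2 kg.
Tool frame: the origin (TCP) lies between the finger pads; the fingertips stand 25 mm ahead of it and the grasp point (between the pads) lies 6 mm ahead of it; z points along the fingers, y is the line along which they close (so a half turn about z gives the same grasp; the last joint's range is limited). The gripper opens to 85 mm and grips with 20 to 120 N. Pads are 22 mm wide; open, the fingers measure 114 mm over their backs; the gripper's body (76 mm by 85 mm) begins 54 mm behind the grasp point. The pads swing forward as they close: fully open they stand 13 mm farther back than shut.
Start: joints at [-1.019, 0.385, 0.008, 0, -1.194, -0.259], TCP at [180.412, -598.373, 221.012] pointing down, gripper open.
Joint ranges: [-3.14, 3.14], [-1.21, 2.06], [-1.07, 1.41], [-3.16, 2.05], [-2.99, -0.16], [-3.1, 3.1]. Speed limits (rad/s): [2.79, 2.79, 3.14, 3.14, 3.14, 3.14].

## Interface

Orientations are given as a unit quaternion [x, y, z, w].
In Python, from bench import arm gives the robot as it stands.
- The arm moves only by the shell command python3 -m pendant 'ROWS'. ROWS is JSON, a list of rows, each a list of 7 numbers: the shift along the tool's x, y, z in m, then the turn, a rotation vector about the tool's x, y, z in degrees, then the finger opening in m, from 0 to 0.0854. In form: [[x, y, z, wx, wy, wz, fingers], ...]. A call has 1 to 12 rows; each row shifts and turns the commanded pose from where the row before left it, along the tool's axes as they then stand; what a row does not reach is not made up. A row lasts 1/10 s, in which the tool goes at most 50 mm and 8.59 degrees, less where a joint would pass 70% of its speed; a pose out of reach is approached as far as the arm can. A call is refused whole if a number of a shift passes 0.05 or a number of a turn 8.59, either way. A call with a gripper value outside its range is refused whole. The fingers move at their own pace and stop on an object; the grip force is fixed at half the most. Time passes only in rows, so rows that do not move let the fingers close. It gives the time, the measured TCP pose, the force, the opening and the grip force at its end, in the units of the state.
- arm.read_state(): the state, without advancing time (a new reading comes with each control period).
- arm.get_image(name): name is "side" or "top" or "wrist"; returns a dict with "image" (384x512x3 uint8, red, green, blue), "fx", "fy", "cx", "cy" (pixels), "xyz" and "rotation" of the camera in the world. Camera axes: x right, y down, z forward; pixel columns grow to the right and rows downward; lengths in mm; the calibration is good to about 2 mm. A picture is of the moment at which its call begins. There is no depth.
- arm.job_done(): hands the job in; it is judged then, once.
The state is a dict: "clock": time; "joints": joint angles; "joint_vel": joint speeds; "joint_efforts": joint torques, N m; "position": TCP position; "ee_rot": TCP orientation; "contact_force": force on the tool from outside, world axes, zero at the start; "wrist_torque": the same for the moment, N m; "gripper_width": finger opening in mm; "grasp_force": force on a finger pad.
Only numpy, scipy, OpenCV 4.12 (cv2) and the standard library are available. Lean on these libraries where they do the work, as an engineer would, in place of code of your own. Each camera call takes 0.05 s, during which the arm holds its last target. There are 200 camera calls.

## Working session

There is one attempt and no reset: what is moved stays moved. The work goes in short steps, Python scripts to look and compute and a shell command to move; the robot and the scene stay as the last step left them, time stands still between calls to the robot, and variables do not carry over. Pictures are saved under pics/ and viewed, at most 10 in all, crops included, and the job is handed in when it is done.

```bash
mkdir -p pics; ls
python3 - <<'E'
from bench import arm
import cv2,pickle
D={}
for n in ("side","top","wrist"):
    d=arm.get_image(n);D[n]=d
    print(n,d["fx"],d["fy"],d["cx"],d["cy"],d["xyz"],d["rotation"])
    cv2.imwrite(f"pics/{n}0.png",d["image"][:,:,::-1])
pickle.dump(D,open("d0.pkl","wb"))
s=arm.read_state();print(s)
E
```

```text
pics
side 394.52367649987866 394.52367649987866 260.7758411640226 190.94827974789524 [ 352.90049361 1018.88111058  549.31526537] [-0.07287207  0.83396004 -0.54427563  0.05444591]
top 451.44124845701435 451.44124845701435 250.37281272157406 190.7989587976271 [ 323.99436614  -50.66280769 1300.70136202] [ 0.71549554 -0.69082851  0.07051419 -0.07648435]
wrist 268.51350062776663 268.51350062776663 255.4868230266267 187.15513052310453 [ 104.08337084 -621.2615588   372.54635716] [0.5890121  0.79250456 0.12763102 0.09333592]
{'clock': 0.15, 'joints': array([-1.01938552e+00,  3.85371201e-01,  6.93279037e-03, -3.30731250e-04,
       -1.19402227e+00, -2.58579804e-01]), 'joint_vel': array([-1.00788434e-03, -2.09074806e-03,  3.38383185e-03,  2.23505218e-03,
        1.12482295e-03,  2.26303089e-05]), 'joint_efforts': array([-7.41675376e-04, -3.92676902e+01,  1.88581324e+01,  4.18856084e+00,
       -3.38246420e-03, -1.94782899e-06]), 'position': array([ 180.27404391, -597.95100719,  220.17860444]), 'ee_rot': array([-1.45832560e-01,  9.89308925e-01,  8.25422521e-04, -1.86608648e-04]), 'contact_force': array([ 0.48348507, -0.30787351,  0.65280336]), 'wrist_torque': array([0.00074952, 0.02803105, 0.00560122]), 'grasp_force': 0.0, 'gripper_width': 85.61267009170993}
```

View pics/top0.png

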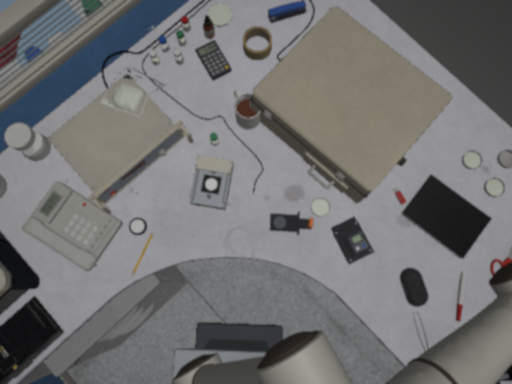

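View pics/side0.png

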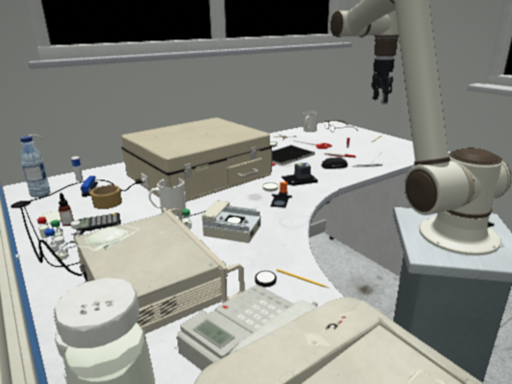

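View pics/wrist0.png

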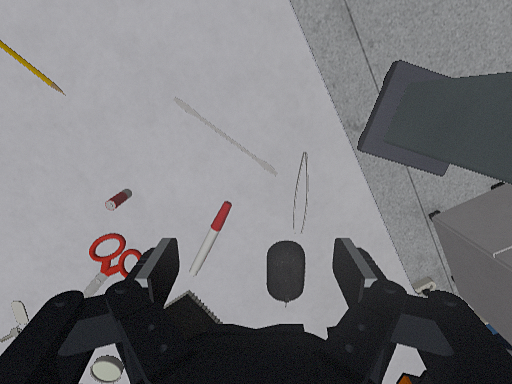

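Top view: the box is at (211,184) with its hood end up at (212,163). The slide runs from its nose at (271,222) to the orange tab at (310,224), and the head is at (352,240). The dish is at (320,206), the tile at (138,226) and the vial at (213,139). The side view shows the box at (232,220), the tab at (283,187) and the head at (302,173). The wrist view doesn't cover the work yet.

```bash
cat > h.py <<'E'
import numpy as np, cv2, pickle
from scipy.spatial.transform import Rotation as R
def ray(d,p):
    v=R.from_quat(d["rotation"]).apply([(p[0]-d["cx"])/d["fx"],(p[1]-d["cy"])/d["fy"],1]); return np.array(d["xyz"]),v/np.linalg.norm(v)
def plane(d,p,z):
    o,v=ray(d,p); return o+v*(z-o[2])/v[2]
def tri(obs):
    A=np.zeros((3,3));b=np.zeros(3);L=[]
    for d,p in obs:
        o,v=ray(d,p);M=np.eye(3)-np.outer(v,v);A+=M;b+=M@o;L.append((M,o))
    x=np.linalg.solve(A,b); return x,[round(float(np.linalg.norm(M@(x-o))),1) for M,o in L]
def proj(d,P):
    q=R.from_quat(d["rotation"]).inv().apply(np.array(P)-d["xyz"]); return np.array([d["cx"]+d["fx"]*q[0]/q[2],d["cy"]+d["fy"]*q[1]/q[2]])
def snap(n,name):
    from bench import arm
    d=arm.get_image(n);cv2.imwrite(f"pics/{name}.png",d["image"][:,:,::-1]);pickle.dump(d,open(f"{name}.pkl","wb"));return d
def load(name): return pickle.load(open(f"{name}.pkl","rb"))
def tcp():
    from bench import arm
    s=arm.read_state(); return s["position"],R.from_quat(s["ee_rot"]),s
def go(P,yaw=None):
    """print the shift, in tool axes (m), from TCP to P (mm) and the turn about tool z (deg) to bring tool y to heading yaw"""
    p,r,s=tcp(); print("shift tool m",np.round(r.inv().apply(np.array(P)-p)/1000,4))
    if yaw is not None:
        y=r.apply([0,1,0]); h=np.degrees(np.arctan2(y[1],y[0])); dd=(yaw-h+90)%180-90
        print("tool y heading",h.round(2),"turn about tool z",-round(dd,2),"j6",s["joints"][5])
E
python3 - <<'E'
from h import *
D=pickle.load(open("d0.pkl","rb"));t=D["top"]
for n,p,z in (("port",(211.5,184.5),36),("hood",(212,163),68),("boxfront",(209,207),36),("nose",(270,222),5),("tab",(310,224),41),("head",(352,240),62),("dish",(320,206),15),("tile",(138,226),12),("vial",(213,139),58)):
    print(n,plane(t,p,z).round())
p,r,s=tcp()
w=D["wrist"];print("cam in tool",r.inv().apply(w["xyz"]-p).round(1),"axis",r.inv().apply(R.from_quat(w["rotation"]).apply([0,0,1])).round(3), "tool x,y",r.apply([1,0,0]).round(2),r.apply([0,1,0]).round(2))
go([470,-150,350],90)
E
```

```text
port [606.  77.  36.]
hood [661.  76.  68.]
boxfront [540.  81.  36.]
nose [507. -95.   5.]
tab [ 501. -206.   41.]
head [ 458. -318.   62.]
dish [ 558. -237.   15.]
tile [482. 284.  12.]
vial [735.  78.  58.]
cam in tool [ 7.970e+01 -1.000e-01 -1.524e+02] axis [-0.312  0.001  0.95 ] tool x,y [-0.96 -0.29  0.  ] [-0.29  0.96  0.  ]
shift tool m [-0.4066  0.3455 -0.1293]
tool y heading 106.77 turn about tool z 16.77 j6 -0.2585798035399818
```

```bash
python3 -m pendant '[[0,0,0,0,0,8.4,0.085],[0,0,0,0,0,8.4,0.085],[-0.03,0.046,0,0,0,0,0.085],[-0.03,0.046,0,0,0,0,0.085],[-0.03,0.046,0,0,0,0,0.085],[-0.03,0.046,0,0,0,0,0.085],[-0.03,0.046,0,0,0,0,0.085],[-0.03,0.046,0,0,0,0,0.085],[-0.03,0.046,0,0,0,0,0.085],[-0.03,0.046,0,0,0,0,0.085],[-0.02,0.046,0,0,0,0,0.085],[0,0,0,0,0,0,0.085]]'
python3 - <<'E'
from h import *
d=snap("wrist","wA");print(d["xyz"])
E
python3 -m pendant '[[-0.03,0.04,0,0,0,0,0.085],[-0.03,0.04,0,0,0,0,0.085],[0,0.04,0,0,0,0,0.085],[0,0.04,0,0,0,0,0.085],[0,0.04,0,0,0,0,0.085],[0,0,0,0,0,0,0.085]]'
python3 - <<'E'
from h import *
d=snap("wrist","wB");print(d["xyz"])
E
```

```text
clock: 1.35
position: [421.0, -213.3, 221.0]
ee_rot: [-0.004, 1.0, 0.0, 0.0]
contact_force: [-0.6, 0.2, -0.1]
gripper_width: 84.9
grasp_force: 0.0
[ 341.25786884 -213.97547151  373.4743624 ]
clock: 2.0
position: [479.1, -15.6, 220.9]
ee_rot: [-0.001, 1.0, 0.0, -0.0]
contact_force: [-0.6, -1.0, 0.8]
gripper_width: 85.2
grasp_force: 0.0
[399.43396331 -15.82581991 373.4227854 ]
```

View pics/wA.png

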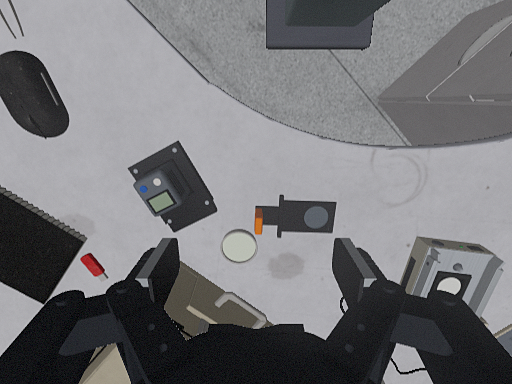

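View pics/wB.png

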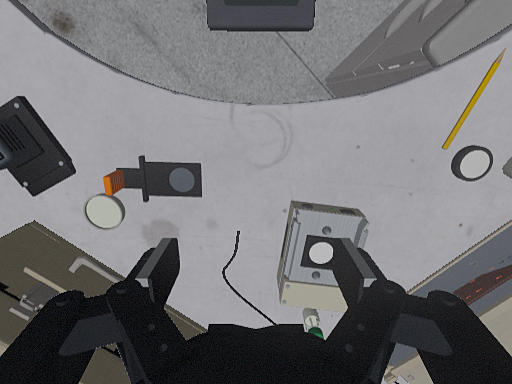

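wA: the head's foot corners are at (178,141), (128,170), (172,232) and (217,210). Its display is at (160,203) and its keys at (150,185), so the toe points down-right. The slide's glass is at (316,217) and its tab at (259,220); the dish is at (239,246). wB: the slide's glass is at (181,180), its tab at (114,181), the box port at (321,253) and the front pin at about (329,220).

```bash
cat >> h.py <<'E'
def blobs(d,mask,roi,amin=20):
    x0,y0,x1,y1=roi;m=np.zeros(mask.shape,np.uint8);m[y0:y1,x0:x1]=mask[y0:y1,x0:x1].astype(np.uint8)*255
    cs,_=cv2.findContours(m,cv2.RETR_EXTERNAL,cv2.CHAIN_APPROX_NONE);return sorted([c for c in cs if cv2.contourArea(c)>=amin],key=cv2.contourArea,reverse=True)
def cen(c):
    m=cv2.moments(c);return np.array([m["m10"]/m["m00"],m["m01"]/m["m00"]])
def gray(d): return cv2.cvtColor(d["image"],cv2.COLOR_RGB2GRAY)
def hsv(d): return cv2.cvtColor(d["image"],cv2.COLOR_RGB2HSV)
def orange(d):
    h=hsv(d);return (h[...,0]>3)&(h[...,0]<20)&(h[...,1]>150)&(h[...,2]>90)
E
python3 - <<'E'
from h import *
A,B=load("wA"),load("wB")
O=[]
for d,roi,sroi,hroi in((A,(240,190,350,245),(240,190,350,245),(120,135,225,240)),(B,(95,150,215,205),(95,150,215,205),None)):
    o=blobs(d,orange(d),roi)[0];print("orange",cen(o),cv2.boundingRect(o),cv2.contourArea(o))
    s=blobs(d,gray(d)<75,sroi)[0];r=cv2.minAreaRect(s);print("slide",cv2.contourArea(s),r, cv2.approxPolyDP(s,3,True)[:,0].tolist())
    if hroi:
        s=blobs(d,gray(d)<90,hroi)[0];print("head",cv2.contourArea(s),cv2.minAreaRect(s),cv2.approxPolyDP(s,4,True)[:,0].tolist())
g=gray(B)
for d,roi in((B,(295,235,345,275)),(A,(430,265,475,305))):
    c=blobs(d,gray(d)>200,roi)[0];print("port",cv2.contourArea(c),cv2.fitEllipse(c))
cv2.imwrite("pics/c1.png",np.hstack([cv2.resize(B["image"][190:320,265:385,::-1],(480,520),interpolation=cv2.INTER_CUBIC),cv2.resize(A["image"][130:245,120:230,::-1],(320,334),interpolation=cv2.INTER_CUBIC)[:520].repeat(1,0) if 0 else cv2.copyMakeBorder(cv2.resize(A["image"][130:245,120:190,::-1],(316,520),interpolation=cv2.INTER_CUBIC),0,0,0,0,0)]))
E
```

```text
orange [258.0331675 224.6318408] (255, 209, 8, 25) 100.5
slide 1945.0 ((296.2237548828125, 214.22755432128906), (40.87446975708008, 79.2272720336914), 85.51539611816406) [[256, 206], [262, 209], [263, 223], [278, 225], [277, 236], [281, 230], [332, 230], [335, 202], [284, 201], [280, 195], [278, 207]]
head 4469.5 ((171.91175842285156, 189.3529510498047), (82.49081420898438, 61.910987854003906), 59.03623962402344) [[178, 141], [128, 168], [151, 211], [173, 231], [216, 211]]
orange [111.80405405 183.02477477] (103, 171, 20, 24) 222.0
slide 2555.0 ((154.0, 178.5), (45.0, 94.0), 90.0) [[107, 175], [113, 193], [121, 187], [141, 187], [144, 201], [149, 194], [201, 196], [198, 163], [145, 162], [144, 156], [139, 156], [138, 169], [116, 168]]Traceback (most recent call last):
  File "<stdin>", line 11, in <module>
IndexError: list index out of range
```

Run:
```python
from h import *
A,B=load("wA"),load("wB")
nA,nB=(333.7,216),(200.2,179.5)
print("nose",tri([(A,nA),(B,nB)]))
sA,sB=(280,215.5),(143,178.5)
print("shoulder",tri([(A,sA),(B,sB)]))
tA,tB=(258.5,211),(112,173)
for d,roi in((A,(290,195,345,240)),(B,(160,160,205,200))):
    g=gray(d);x0,y0,x1,y1=roi
    print(np.unique(g[y0:y1,x0:x1]//10*10,return_counts=True))
for n,d,ps in(("A",A,[(281,230),(332,230),(335,202),(284,201)]),("B",B,[(149,194),(201,196),(198,163),(145,162)])):
    print(n,[plane(d,p,5).round(1)[:2].tolist() for p in ps])
print("head foot z12",[plane(A,p,12).round(1)[:2].tolist() for p in((178,141),(128,169),(172,232),(217,210.5))])
for d,roi in((B,(295,235,345,275)),(A,(430,265,475,305))):
    for th in(150,170,185):
      for c in blobs(d,gray(d)>th,roi)[:2]:
        if len(c)>8: print("port",th,cv2.contourArea(c),cv2.fitEllipse(c))
cv2.imwrite("pics/c1.png",np.hstack([cv2.resize(B["image"][190:320,265:385,::-1],(480,520),interpolation=cv2.INTER_CUBIC),cv2.resize(A["image"][130:245,120:190,::-1],(316,520),interpolation=cv2.INTER_CUBIC)]))
```

```text
nose (array([509.14477304, -94.49628506,   2.69571623]), [0.7, 0.7])
shoulder (array([ 507.54520794, -175.70939735,    4.93572565]), [0.4, 0.4])
(array([ 30,  40,  50,  60,  70,  80,  90, 100, 110, 120, 130, 140, 150,
       160, 170, 180, 190], dtype=uint8), array([ 16, 103, 652, 152,  33,  40, 329,  84,  13,  12,  16,  15,  16,
       340, 615,  38,   1]))
(array([ 20,  30,  40,  50,  60,  70,  80,  90, 100, 110, 120, 130, 140,
       150, 160, 170, 180], dtype=uint8), array([  2,  47, 228, 561,  45,  30, 107, 375,  12,  16,  13,  13,   8,
        64, 224,  53,   2]))
A [[531.2, -173.2], [530.6, -95.4], [484.8, -95.4], [483.8, -170.6]]
B [[531.4, -170.1], [534.3, -94.6], [485.1, -95.9], [483.9, -170.0]]
head foot z12 [[395.9, -317.1], [435.1, -389.5], [532.0, -337.3], [496.6, -268.6]]
port 150 364.5 ((320.7898864746094, 252.57138061523438), (19.914318084716797, 23.429542541503906), 77.08943939208984)
port 170 355.5 ((320.80615234375, 252.68118286132812), (19.668359756469727, 23.12690544128418), 73.03056335449219)
port 185 333.0 ((320.87408447265625, 252.37550354003906), (18.702913284301758, 22.778486251831055), 77.46589660644531)
port 150 245.0 ((449.44677734375, 285.2911376953125), (14.656391143798828, 22.746065139770508), 90.40544128417969)
port 150 231.5 ((467.72540283203125, 281.0419921875), (13.00546646118164, 39.15596008300781), 2.0501503944396973)
port 170 234.0 ((449.532470703125, 285.2867126464844), (14.339447021484375, 22.44783592224121), 89.04813385009766)
port 185 224.0 ((449.5066223144531, 285.3497619628906), (14.15994644165039, 22.21523094177246), 89.43429565429688)
```

View pics/c1.png

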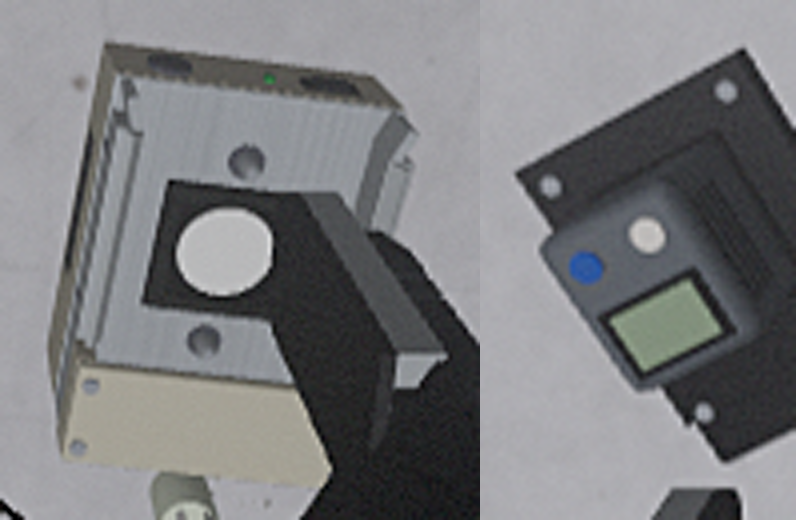

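c1: the front pin is at crop (246,162), which is wB (326.5,230.5). The rear pin is at crop (204,340), which is wB (316,275), seen under the hood edge. The port is at wB (320.8,252.6). The box is turned clockwise by about 15° in the image.

Run:
```python
from h import *
A,B=load("wA"),load("wB")
print("port tri",tri([(A,(449.5,285.3)),(B,(320.8,252.6))]))
pb=plane(B,(320.8,252.6),36);f=plane(B,(326.5,230.0),45);r=plane(B,(316,275),45)
print(pb,f,r,np.linalg.norm(f-r),"heading",np.degrees(np.arctan2((r-f)[1],(r-f)[0])))
# deck/rail lines and the box front top edge
q=[plane(B,(265+x/4,190+y/4),36) for x,y in((120,72),(380,105))];print("front edge",q,np.degrees(np.arctan2(*(q[1]-q[0])[[1,0]]))-90)
q=[plane(B,(265+x/4,190+y/4),68) for x,y in((65,460),(330,468))];print("hood rear edge",q)
q=[plane(B,(265+x/4,190+y/4),68) for x,y in((80,365),(297,385))];print("hood front edge",q,np.degrees(np.arctan2(*(q[1]-q[0])[[1,0]]))-90)
```

```text
port tri (array([605.71009318,  78.4665465 ,  38.69848295]), [1.5, 1.5])
[609.14896938  79.06452908  36.        ] [568.39531448  81.50353226  45.        ] [640.55078882  72.52980483  45.        ] 72.71134891447832 heading -7.089277941993019
front edge [array([539.96703381,  38.55258991,  36.        ]), array([551.95027822, 128.35290841,  36.        ])] -7.600829817703513
hood rear edge [array([673.28567082,  21.34375394,  68.        ]), array([676.52511185, 114.46066332,  68.        ])]
hood front edge [array([633.74157026,  25.1123778 ,  68.        ]), array([641.67019189,  99.36908325,  68.        ])] -6.094559951330737
```

```bash
python3 -m pendant '[[-0.037,0.03,0.015,0,0,0,0.085],[-0.037,0.03,0.015,0,0,0,0.085],[-0.037,0.03,0.02,0,0,0,0.085],[0,0,0,0,0,0,0.085],[0,0,0,0,0,0,0.085]]'
python3 - <<'E'
from h import *
snap("wrist","wC")
E
python3 -m pendant '[[0.012,-0.045,0.01,0,0,0,0.085],[0.012,-0.045,0.01,0,0,0,0.085],[0.012,-0.045,0.01,0,0,0,0.085],[0.012,-0.045,0.01,0,0,0,0.085],[0.002,-0.045,0,0,0,0,0.085],[0,0,0,0,0,0,0.03],[0,0,0,0,0,0,0.03]]'
python3 - <<'E'
from h import *
C=load("wC");D=snap("wrist","wD");print(C["xyz"],D["xyz"])
cv2.imwrite("pics/c2.png",np.hstack([cv2.resize(C["image"][100:270,170:340,::-1],(400,400),interpolation=cv2.INTER_CUBIC),cv2.resize(D["image"][90:260,190:360,::-1],(400,400),interpolation=cv2.INTER_CUBIC)]))
E
```

```text
clock: 2.55
position: [589.0, 69.7, 169.5]
ee_rot: [0.001, 1.0, -0.001, -0.002]
contact_force: [0.1, -0.1, -0.2]
gripper_width: 85.1
grasp_force: 0.0
clock: 3.3
position: [537.9, -155.9, 133.2]
ee_rot: [0.002, 1.0, -0.0, 0.001]
contact_force: [0.3, 0.4, 0.0]
gripper_width: 58.9
grasp_force: 0.0
[509.93504448  70.18143287 322.32448743] [ 457.86085802 -155.49177808  285.4876329 ]
```

View pics/c2.png

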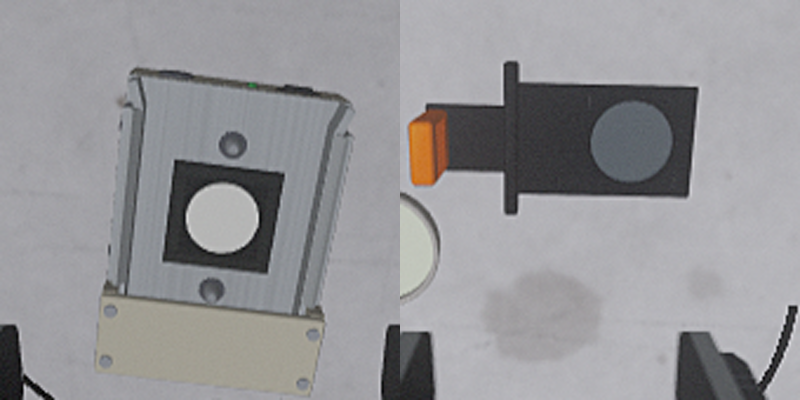

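c2: left, the port is at crop (222,218), with the front pin at (233,145) and the rear pin at (211,291). Right, the slide's glass is at (631,141) and its shoulder spans x 504–517. The tab top face is at x 410–438, y 122–185, and the slide is turned about 1.5° clockwise.

Run:
```python
from h import *
A,B,C,D=[load("w"+k) for k in "ABCD"]
k=170/400
c=lambda x,y:(170+x*k-.3,100+y*k-.3)
e=lambda x,y:(190+(x-400)*k-.3,90+y*k-.3)
P=plane(C,c(222,218),36);F=plane(C,c(231.5,150),42);Rr=plane(C,c(210,295),42)
bl=blobs(C,gray(C)>170,(245,170,285,215));p=cv2.fitEllipse(bl[0])[0];print(p,c(222,218))
print("port z36",plane(C,p,36),"port tri BC",tri([(B,(320.8,252.6)),(C,p)]),"ABC",tri([(A,(449.5,285.3)),(B,(320.8,252.6)),(C,p)]))
f=plane(C,c(233.5,141.5),45);r=plane(C,c(211.5,286),45);print("pins tops",f,r,np.linalg.norm(r-f),np.degrees(np.arctan2((r-f)[1],(r-f)[0])))
def head(d,p,q,z):
    a,b=plane(d,p,z),plane(d,q,z);v=b-a;return a.round(1)[:2],b.round(1)[:2],np.linalg.norm(v).round(1),np.degrees(np.arctan2(v[1],v[0])).round(2)
print("hood front edge",head(C,c(102,295),c(322,319),68)); print("hood rear",head(C,c(96,371),c(309,396),68))
print("hood right",head(C,c(96,371),c(102,295),68),"left",head(C,c(309,396),c(322,319),68))
print("seal",head(C,c(178,160),c(284,173),40),head(C,c(178,160),c(163,262),40))
print("slab top",head(D,e(517,82),e(698,87),5),"bot",head(D,e(518,193),e(688,197),5))
print("shoulder z9",head(D,e(511,62),e(511,213),9))
print("glass",plane(D,e(631,141),5),plane(D,e(517,137.5),5))
print("tab top corners",[plane(D,e(*q),41).round(1)[:2].tolist() for q in((410,122),(437,120),(437,184),(413,185))])
for d,roi in((A,(290,195,345,240)),(B,(160,160,205,200)),(D,(260,125,310,175))):
    x=blobs(d,(gray(d)>=70)&(gray(d)<125),roi);print(cv2.contourArea(x[0]),cv2.fitEllipse(x[0])[:2])
```

```text
(263.9535827636719, 192.45352172851562) (264.05, 192.34999999999997)
port z36 [609.06650756  79.19093506  36.        ] port tri BC (array([609.1547694 ,  79.14172683,  35.89855175]), [0.1, 0.1]) ABC (array([607.54937179,  79.37701429,  36.98287962]), [2.2, 1.1, 1.1])
pins tops [569.69026622  83.86848293  45.        ] [640.44179358  74.22772913  45.        ] 71.40534123817577 -7.759456209268866
hood front edge (array([633.9,  25.3]), array([645.9, 123.6]), np.float64(99.0), np.float64(83.02))
hood rear (array([672.6,  20.6]), array([686.2, 119.8]), np.float64(100.1), np.float64(82.19))
hood right (array([672.6,  20.6]), array([633.9,  25.3]), np.float64(39.0), np.float64(173.01)) left (array([686.2, 119.8]), array([645.9, 123.6]), np.float64(40.5), np.float64(174.59))
seal (array([579.4,  58.8]), array([585.6, 107.6]), np.float64(49.3), np.float64(82.71)) (array([579.4,  58.8]), array([630. ,  50.8]), np.float64(51.3), np.float64(-8.92))
slab top (array([ 483.3, -171.9]), array([485.8, -93.1]), np.float64(78.8), np.float64(88.2)) bot (array([ 533.2, -172.6]), array([535.4, -94.4]), np.float64(78.2), np.float64(88.35))
shoulder z9 (array([ 474.7, -174. ]), array([ 541.5, -175.7]), np.float64(66.9), np.float64(-1.5))
glass [ 509.35984516 -121.51222738    5.        ] [ 507.56113712 -172.43316637    5.        ]
tab top corners [[495.0, -211.4], [494.3, -200.9], [519.6, -202.5], [520.0, -212.1]]
401.5 ((315.6564636230469, 216.80117797851562), (21.63593292236328, 23.72358512878418))
454.0 ((181.39645385742188, 179.39581298828125), (22.906558990478516, 25.33625602722168))
901.0 ((287.9608154296875, 149.61399841308594), (33.13116455078125, 34.6728401184082))
```

```bash
python3 -m pendant '[[0.016,-0.026,0,0,0,1.6,0.03],[0.015,-0.026,0.03,0,0,0,0.03],[0,0,0,0,0,0,0.03]]'
python3 - <<'E'
from h import *
go([507,-207.5,36],88.35)
E
```

```text
clock: 3.65
position: [502.9, -205.4, 99.2]
ee_rot: [0.015, 1.0, 0.001, -0.003]
contact_force: [-0.5, 0.1, -1.0]
gripper_width: 30.2
grasp_force: 0.0
shift tool m [-0.0046 -0.0021  0.0632]
tool y heading 88.23 turn about tool z -0.12 j6 -1.5105574085687523
```

```bash
python3 -m pendant '[[-0.003,-0.001,0.03,0,0,0,0.03],[0,0,0.02,0,0,0,0.03],[0,0,0,0,0,0,0.03],[0,0,0,0,0,0,0.03]]'
python3 - <<'E'
from h import *
go([507,-207.5,36],88.35)
E
```

```text
clock: 4.05
position: [511.0, -205.6, 52.6]
ee_rot: [0.013, 1.0, -0.0, 0.001]
contact_force: [0.7, -0.7, 1.0]
gripper_width: 29.7
grasp_force: 0.0
shift tool m [ 0.0039 -0.002   0.0166]
tool y heading 88.49 turn about tool z 0.14 j6 -1.5098051900476992
```

```bash
python3 -m pendant '[[0.003,-0.002,0.008,0,0,0,0.03],[0,0,0.008,0,0,0,0.03],[0,0,0,0,0,0,0.03],[0,0,0,0,0,0,0.0],[0,0,0,0,0,0,0.0],[0,0,0,0,0,0,0.0],[0,0,0,0,0,0,0.0]]'
python3 - <<'E'
from h import *
for i in range(3): p,r,s=tcp();print(p,s["grasp_force"],s["gripper_width"],s["contact_force"])
E
```

```text
clock: 4.75
position: [507.2, -208.2, 35.8]
ee_rot: [0.014, 1.0, -0.0, 0.0]
contact_force: [0.1, 0.7, -0.0]
gripper_width: -0.1
grasp_force: 0.0
[ 507.1955178  -208.18769936   35.8472261 ] 0.0 -0.062486854261420914 [ 0.13736521  0.65846428 -0.00340935]
[ 507.1955178  -208.18769936   35.8472261 ] 0.0 -0.062486854261420914 [ 0.13736521  0.65846428 -0.00340935]
[ 507.1955178  -208.18769936   35.8472261 ] 0.0 -0.062486854261420914 [ 0.13736521  0.65846428 -0.00340935]
```

Run:
```python
from h import *
E_=snap("wrist","wE");S=snap("side","sE")
cv2.imwrite("pics/c3.png",np.hstack([cv2.resize(E_["image"][120:,130:386,::-1],(480,495),interpolation=cv2.INTER_CUBIC),cv2.resize(S["image"][140:240,240:304,::-1],(316,495),interpolation=cv2.INTER_CUBIC)]))
```

```text
(no output)
```

View pics/c3.png

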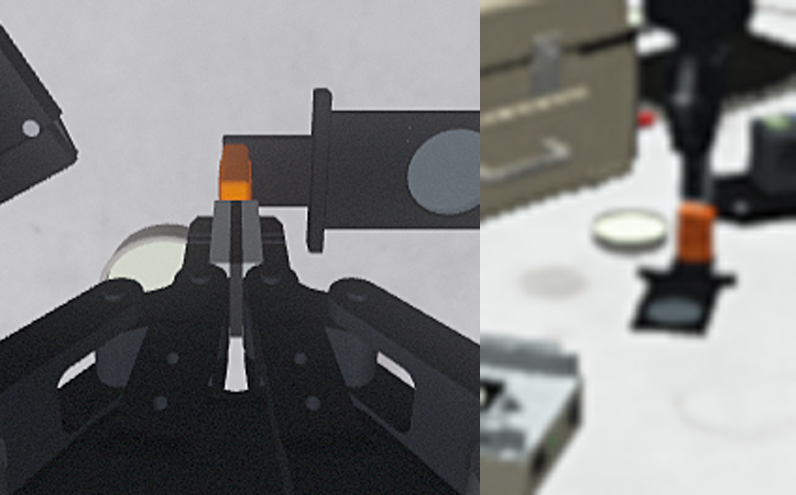

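Run:
```python
from h import *
W,S=load("wE"),load("sE")
p,r,s=tcp();print(p,s["joints"])
for z in(25,6,-6,-13):
    P=p+r.apply([0,0,z]);a=proj(W,P);b=proj(S,P);print(z,P.round(),"crop wrist",((a-[130,120])*1.875).round(),"crop side",((b-[240,140])*4.95).round())
for z in (0,28,41):
    P=np.array([507,-207.5,z]);a=proj(W,P);b=proj(S,P);print("tab",z,((a-[130,120])*1.875).round(),((b-[240,140])*4.95).round())
print(W["xyz"]-p)
print("tab top tri", tri([(W,(130+235/1.875,120+190/1.875)),(S,(240+697/4.95-96.97,140+205/4.95))]))
print("fingertip tri", tri([(W,(130+236/1.875,120+201/1.875)),(S,(240+(697-480)/4.95,140+203/4.95))]))
print("slab glass",plane(W,(130+458/1.875,120+171/1.875),5))
```

```text
[ 507.11309752 -208.16004082   35.7841252 ] [-9.36985153e-02  4.62768099e-01 -4.06887172e-01  3.52248232e-06
 -7.00886061e-01 -1.50543824e+00]
25 [ 507. -208.   11.] crop wrist [235. 178.] crop side [214. 247.]
6 [ 507. -208.   30.] crop wrist [235. 201.] crop side [214. 222.]
-6 [ 507. -208.   42.] crop wrist [235. 218.] crop side [214. 206.]
-13 [ 507. -208.   49.] crop wrist [235. 228.] crop side [214. 196.]
tab 0 [237. 167.] [213. 262.]
tab 28 [237. 198.] [214. 225.]
tab 41 [237. 216.] [214. 207.]
[-79.63607349   2.25078976 152.54781309]
tab top tri (array([ 501.86595246, -208.17117552,   40.64083063]), [3.7, 3.7])
fingertip tri (array([ 503.13885298, -207.84721383,   42.8490481 ]), [2.3, 2.3])
slab glass [ 509.0279304  -120.08663783    5.        ]
```

```bash
python3 - <<'E'
from h import *
W,S=load("wE"),load("sE")
f=lambda P:(((proj(W,P)-[130,120])*1.875).round().tolist(),((proj(S,P)-[240,140])*4.95+[480,0]).round().tolist())
for x in (480,494,496,507,518,530):
  print(x,[(z,f([x,-208,z])) for z in (5,11,25,41,50)])
E
cat pics/../h.py >/dev/null
python3 - <<'E'
import sys; sys.path.insert(0,'.')
from bench import arm; print(arm.read_state()["position"],arm.read_state()["clock"])
E
```

```text
480 [(5, ([233.0, 106.0], [733.0, 257.0])), (11, ([233.0, 111.0], [733.0, 249.0])), (25, ([233.0, 123.0], [733.0, 231.0])), (41, ([233.0, 138.0], [734.0, 209.0])), (50, ([233.0, 149.0], [734.0, 197.0]))]
494 [(5, ([234.0, 141.0], [712.0, 256.0])), (11, ([234.0, 147.0], [713.0, 248.0])), (25, ([234.0, 161.0], [713.0, 229.0])), (41, ([234.0, 180.0], [713.0, 208.0])), (50, ([234.0, 192.0], [713.0, 196.0]))]
496 [(5, ([235.0, 146.0], [709.0, 256.0])), (11, ([235.0, 152.0], [710.0, 248.0])), (25, ([235.0, 166.0], [710.0, 229.0])), (41, ([235.0, 185.0], [710.0, 208.0])), (50, ([235.0, 198.0], [710.0, 195.0]))]
507 [(5, ([235.0, 172.0], [694.0, 255.0])), (11, ([235.0, 178.0], [694.0, 247.0])), (25, ([235.0, 194.0], [694.0, 228.0])), (41, ([236.0, 216.0], [694.0, 207.0])), (50, ([236.0, 230.0], [694.0, 195.0]))]
518 [(5, ([236.0, 197.0], [678.0, 254.0])), (11, ([236.0, 204.0], [678.0, 246.0])), (25, ([236.0, 222.0], [678.0, 227.0])), (41, ([236.0, 245.0], [678.0, 206.0])), (50, ([237.0, 261.0], [678.0, 194.0]))]
530 [(5, ([237.0, 224.0], [661.0, 253.0])), (11, ([237.0, 231.0], [661.0, 245.0])), (25, ([237.0, 251.0], [661.0, 226.0])), (41, ([237.0, 276.0], [661.0, 205.0])), (50, ([238.0, 293.0], [661.0, 193.0]))]
[ 507.11309752 -208.16004082   35.7841252 ] 4.85
```

Run:
```python
from h import *
# camera in tool frame is fixed: project tool-frame points
W=load("wE");p,r,s=tcp()
for y in (0,42.5):
  for x in(11,0,-11):
    print(y,x,[(z,proj(W,p+r.apply([x,y,z])).round().tolist()) for z in (-30,-15,-5,5,12,25)])
```

```text
0 11 [(-30, [255.0, 240.0]), (-15, [255.0, 226.0]), (-5, [255.0, 219.0]), (5, [255.0, 212.0]), (12, [255.0, 208.0]), (25, [255.0, 201.0])]
0 0 [(-30, [255.0, 258.0]), (-15, [255.0, 244.0]), (-5, [255.0, 235.0]), (5, [255.0, 228.0]), (12, [255.0, 223.0]), (25, [255.0, 215.0])]
0 -11 [(-30, [255.0, 276.0]), (-15, [255.0, 260.0]), (-5, [255.0, 251.0]), (5, [255.0, 243.0]), (12, [255.0, 238.0]), (25, [255.0, 229.0])]
42.5 11 [(-30, [338.0, 240.0]), (-15, [330.0, 226.0]), (-5, [326.0, 219.0]), (5, [322.0, 212.0]), (12, [320.0, 208.0]), (25, [315.0, 201.0])]
42.5 0 [(-30, [336.0, 258.0]), (-15, [329.0, 244.0]), (-5, [324.0, 235.0]), (5, [321.0, 228.0]), (12, [318.0, 223.0]), (25, [314.0, 215.0])]
42.5 -11 [(-30, [334.0, 276.0]), (-15, [327.0, 260.0]), (-5, [323.0, 251.0]), (5, [319.0, 243.0]), (12, [317.0, 238.0]), (25, [313.0, 229.0])]
```

c3: the closed fingertips are above the tab. Their front edge is at crop row 200, and they cover the tab's top from there on. Both views put the tips about 10–15 mm behind the reported TCP, not 25 mm ahead, and the open view wA agrees. I'll trust the pictures: open, descend about 34 mm further while watching the force, and close again.

```bash
python3 -m pendant '[[0,0,0,0,0,0,0.03],[0,0,0,0,0,0,0.03],[0,0,0,0,0,0,0.03],[0,0,0,0,0,0,0.03],[0,0,0.012,0,0,0,0.03],[0,0,0.008,0,0,0,0.03],[0,0,0,0,0,0,0.03]]'; python3 -m pendant '[[0,0,0.006,0,0,0,0.03],[0,0,0.006,0,0,0,0.03],[0,0,0,0,0,0,0.03]]';python3 -m pendant '[[0,0,0,0,0,0,0],[0,0,0,0,0,0,0],[0,0,0,0,0,0,0],[0,0,0,0,0,0,0],[0,0,0,0,0,0,0]]'
```

```text
clock: 5.55
position: [505.5, -207.9, 13.7]
ee_rot: [0.014, 1.0, 0.0, -0.002]
contact_force: [-0.6, -0.1, -0.1]
gripper_width: 29.8
grasp_force: 0.0
clock: 5.85
position: [506.3, -208.0, 2.6]
ee_rot: [0.014, 1.0, 0.0, -0.001]
contact_force: [-0.6, 0.2, -0.3]
gripper_width: 30.0
grasp_force: 0.0
clock: 6.35
position: [507.2, -208.1, 3.9]
ee_rot: [0.014, 1.0, -0.0, 0.0]
contact_force: [0.4, 0.1, 0.5]
gripper_width: 9.0
grasp_force: 59.8
```

```bash
python3 -m pendant '[[0,0,-0.011,0,0,0,0],[0,0,-0.009,0,0,0,0],[0,0,0,0,0,5.6,0],[0,0,0,0,0,0,0],[0,0,0,0,0,0,0]]'
python3 - <<'E'
from h import *
go([585.7,-100.9,24],82.7)
E
```

```text
clock: 6.85
position: [507.1, -208.1, 24.2]
ee_rot: [0.062, 0.998, 0.0, 0.0]
contact_force: [-0.2, -0.2, -0.5]
gripper_width: 8.8
grasp_force: 59.7
shift tool m [-0.0647  0.1161  0.0002]
tool y heading 82.89 turn about tool z 0.19 j6 -1.601265334175112
```

```bash
python3 -m pendant '[[-0.016,0.029,0,0,0,0,0],[-0.016,0.029,0,0,0,0,0],[-0.016,0.029,0,0,0,0,0],[-0.016,0.029,0.004,0,0,0,0],[0,0,0.005,0,0,0,0],[0,0,0,0,0,0,0],[0,0,0,0,0,0,0]]'
python3 - <<'E'
from h import *
W=snap("wrist","wF");S=snap("side","sF");T=snap("top","tF")
go([585.7,-100.9,15],82.7)
a=W["image"][80:290,200:,::-1];cv2.imwrite("pics/c4.png",np.hstack([cv2.resize(a,(520,350),interpolation=cv2.INTER_CUBIC),cv2.resize(S["image"][170:250,210:274,::-1],(280,350),interpolation=cv2.INTER_CUBIC)]))
E
```

```text
clock: 7.55
position: [584.1, -101.6, 14.3]
ee_rot: [0.063, 0.998, -0.0, -0.001]
contact_force: [0.2, -0.1, -0.9]
gripper_width: 9.1
grasp_force: 59.7
shift tool m [-0.0009  0.0012 -0.0001]
tool y heading 82.72 turn about tool z 0.02 j6 -1.7978207730165572
```

View pics/c4.png

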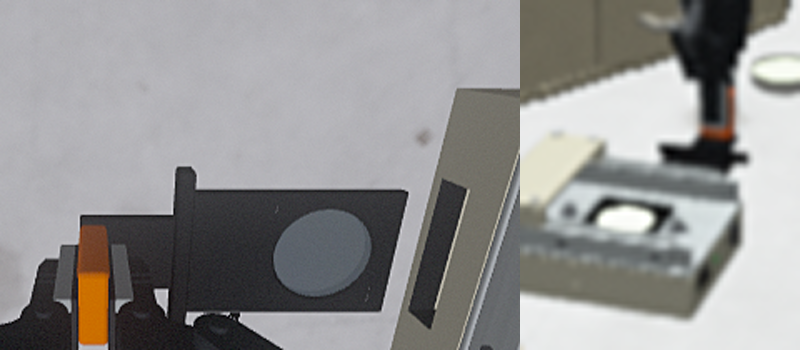

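c4: the slot mouth's dark quad has crop corners (445,179), (468,190), (434,328) and (411,318). The slab corners are (197,190), (408,190), (382,311) and (190,311). The slide is level and faces the slot.

```bash
cat >> h.py <<'E'
PORT=np.array([608.8,79.2,0]);HB=-7.3
def tobox(P): return R.from_euler("z",-HB,degrees=True).apply(np.array(P)-PORT)
def frombox(P): return R.from_euler("z",HB,degrees=True).apply(P)+PORT
E
python3 - <<'E'
from h import *
W=load("wF");c=lambda x,y:(200+x*.6-.2,80+y*.6-.2)
n=R.from_euler("z",HB,degrees=True).apply([0,1,0])
for q in((445,179),(468,190),(434,328),(411,318)):
    o,v=ray(W,c(*q));t=(-51-tobox(o)[1])/(v@n);print("slot",tobox(o+v*t).round(1))
for z in(15,16,17):
  L=[tobox(plane(W,c(*q),z)) for q in((197,190),(408,190),(382,311),(190,311))];print(z,np.round(L,1)[:,:2].tolist(),np.linalg.norm(L[1]-L[2]).round(1),[np.degrees(np.arctan2(b[0]-a[0],b[1]-a[1])).round(2) for a,b in((L[0],L[1]),(L[3],L[2]))])
E
```

```text
slot [-29.3 -51.    8.3]
slot [-28.8 -51.   19.3]
slot [ 26.9 -51.   21.2]
slot [ 30.7 -51.    9.3]
15 [[-27.1, -144.8], [-27.2, -68.8], [23.5, -67.9], [23.6, -143.8]] 50.8 [np.float64(-0.09), np.float64(-0.08)]
16 [[-27.5, -145.1], [-27.6, -69.6], [22.8, -68.7], [22.9, -144.1]] 50.4 [np.float64(-0.09), np.float64(-0.08)]
17 [[-27.8, -145.3], [-27.9, -70.3], [22.1, -69.4], [22.2, -144.3]] 50.1 [np.float64(-0.09), np.float64(-0.08)]
```

```bash
python3 -m pendant '[[-0.002,0,-0.0005,0,0,0,0],[0,0.012,0,0,0,0,0],[0,0.01,0,0,0,0,0],[0,0.008,0,0,0,0,0],[0,0,0,0,0,0,0]]'; python3 -m pendant '[[0,0.008,0,0,0,0,0],[0,0.008,0,0,0,0,0],[0,0.008,0,0,0,0,0],[0,0,0,0,0,0,0]]'
```

```text
clock: 8.2
position: [590.7, -70.1, 15.0]
ee_rot: [0.062, 0.998, 0.0, -0.0]
contact_force: [-1.1, 1.0, -0.6]
gripper_width: 8.9
grasp_force: 59.7
clock: 8.6
position: [593.7, -46.6, 14.9]
ee_rot: [0.062, 0.998, 0.0, -0.0]
contact_force: [-2.1, 1.7, -0.5]
gripper_width: 9.1
grasp_force: 59.7
```

```bash
python3 -m pendant '[[0.0005,0.01,0,0,0,0,0],[0,0.01,0,0,0,0,0],[0,0.01,0,0,0,0,0],[0,0.006,0,0,0,0,0],[0,0,0,0,0,0,0]]'; python3 -m pendant '[[0,0.003,0,0,0,0,0],[0,0.002,0,0,0,0,0],[0,0.001,0,0,0,0,0],[0,0,0,0,0,0,0]]'
```

```text
clock: 9.1
position: [598.0, -10.7, 15.1]
ee_rot: [0.062, 0.998, 0.0, 0.0]
contact_force: [-1.8, 0.9, -1.3]
gripper_width: 9.0
grasp_force: 59.7
clock: 9.5
position: [598.1, -7.3, 15.2]
ee_rot: [0.063, 0.998, -0.001, -0.001]
contact_force: [-1.9, -3.8, 0.7]
gripper_width: 9.0
grasp_force: 59.8
```

```bash
python3 -m pendant '[[0,0.001,0,0,0,0,0],[0,0.001,0,0,0,0,0],[0,0.001,0,0,0,0,0],[0,0,0,0,0,0,0]]'
```

```text
clock: 9.9
position: [598.0, -7.0, 15.4]
ee_rot: [0.064, 0.998, -0.002, -0.001]
contact_force: [-1.2, -13.8, 1.9]
gripper_width: 8.7
grasp_force: 60.1
```

```bash
python3 -m pendant '[[0,-0.0025,0,0,0,0,0],[0,0,0,0,0,0,0],[0,0,0,0,0,0,0.025],[0,0,0,0,0,0,0.025],[0,0,0,0,0,0,0.025],[0,0,0,0,0,0,0.025],[0,0,-0.02,0,0,0,0.025],[0,0,-0.04,0,0,0,0.025],[0,0,-0.04,0,0,0,0.025],[0,0,-0.04,0,0,0,0.025],[0,0,0,0,0,0,0.025],[0,0,0,0,0,0,0.025]]'
python3 - <<'E'
from h import *
W=snap("wrist","wG")
p,r,s=tcp();print(p)
o=blobs(W,orange(W),(100,60,420,300));print([ (cen(c).round(1),cv2.boundingRect(c),cv2.contourArea(c)) for c in o[:3]])
# predicted tab top corners if home, pixel
for q in((-13,-92,51),(13,-92,51),(-13,-82,51),(13,-82,51),(-34,-57,19),(-34,-51,19)): print(q,proj(W,frombox(q)).round(1))
g=gray(W); 
x,y=proj(W,frombox((-30,-54,19)));print(g[int(y)-2:int(y)+3,int(x)-12:int(x)+22].mean(0).round())
E
```

```text
clock: 11.1
position: [599.3, -5.0, 156.5]
ee_rot: [0.063, 0.998, 0.001, 0.002]
contact_force: [-0.2, -0.4, -0.9]
gripper_width: 24.6
grasp_force: 0.0
[598.37344236  -5.26281258 154.94934968]
[(array([251.8, 179.3]), (247, 162, 11, 30), 222.0)]
(-13, -92, 51) [247.8 168.2]
(13, -92, 51) [247.9 193. ]
(-13, -82, 51) [257.9 168.2]
(13, -82, 51) [257.8 193. ]
(-34, -57, 19) [280.9 141.9]
(-34, -51, 19) [286.4 141.9]
[169. 170. 169. 171. 172. 171. 170. 173. 188.  51.  53.  56.  56.  55.
  49.  94. 111. 118. 130.  96. 140. 162. 161. 159. 156. 161. 129. 113.
 112. 122. 165. 160. 155. 158.]
```

```bash
python3 -m pendant '[[0.04,0,0,0,0,-7,0.08],[0.04,0,0,0,0,-7,0.08],[0.02,0,0,0,0,-7,0.08],[0,0,0,0,0,-7,0.08],[0,0,0,0,0,-6.6,0.08],[0,0,0,0,0,0,0.08]]'
python3 - <<'E'
from h import *
go([482,-320,160],117.5)
E
```

```text
clock: 11.75
position: [498.2, -2.8, 153.8]
ee_rot: [-0.237, 0.972, 0.0, -0.001]
contact_force: [0.3, 0.2, -0.1]
gripper_width: 79.9
grasp_force: 0.0
shift tool m [ 0.1603 -0.2742 -0.0059]
tool y heading 117.37 turn about tool z -0.13 j6 -1.4135574236275215
```

```bash
python3 -m pendant '[[0.023,-0.039,0,0,0,0,0.08],[0.023,-0.039,0,0,0,0,0.08],[0.023,-0.039,0,0,0,0,0.08],[0.023,-0.039,0,0,0,0,0.08],[0.023,-0.039,0,0,0,0,0.08],[0.023,-0.039,0,0,0,0,0.08],[0.023,-0.039,0,0,0,0,0.08],[0,0,0,0,0,0,0.08],[0,0,0,0,0,0,0.08]]'
python3 - <<'E'
from h import *
W=snap("wrist","wH")
p,r,s=tcp();print(p)
g=gray(W);f=blobs(W,g<70,(140,60,380,235),100)
for c in f[:4]: print(cv2.contourArea(c),cv2.boundingRect(c),cv2.approxPolyDP(c,3,True)[:,0].tolist())
h=hsv(W)
for n,m in(("green",(h[...,0]>35)&(h[...,0]<85)&(h[...,1]>40)&(h[...,2]>70)),("blue",(h[...,0]>95)&(h[...,0]<130)&(h[...,1]>150)),("white",g>185)):
    print(n,[(cen(c).round(1).tolist(),cv2.contourArea(c),cv2.minAreaRect(c)) for c in blobs(W,m,(140,60,380,235),8)[:3]])
E
```

```text
clock: 12.65
position: [480.8, -319.9, 153.4]
ee_rot: [-0.234, 0.972, 0.001, -0.001]
contact_force: [0.3, 0.5, 0.0]
gripper_width: 79.8
grasp_force: 0.0
[ 481.09935684 -319.017437    153.85104147]
6943.5 (217, 104, 75, 101) [[291, 104], [217, 105], [224, 204], [286, 204]]
green []
blue [([243.0, 141.0], 56.0, ((243.0, 141.0), (8.0, 8.0), 90.0))]
white [([265.0, 140.5], 49.0, ((265.0, 140.5), (7.0, 8.0), 90.0))]
```

Run:
```python
from h import *
W=load("wH");p,r,s=tcp()
T=lambda P:r.inv().apply(np.array(P)-p).round(1)
for q,z in(((217,105),12),((291,104.5),12),((286,204),12),((224,204),12),((243,141),62),((265,140.5),62)):
    P=plane(W,q,z);print(q,P.round(1),"tool",T(P))
# keys height by wA
A=load("wA")
h=hsv(A);b=[cen(c) for c in blobs(A,(h[...,0]>95)&(h[...,0]<130)&(h[...,1]>150),(120,135,225,240),4)[:1]];print(b,tri([(A,b[0]),(W,(243,141))]))
print("rear corner tri",tri([(A,(178,141)),(W,(291,104.5))]))
```

```text
(217, 105) [ 433.3 -389.2   12. ] tool [ 74.4 -40.9 141.9]
(291, 104.5) [ 397.5 -320.5   12. ] tool [ 74.7  36.6 142. ]
(286, 204) [ 497.8 -270.6   12. ] tool [-37.2  35.1 141.9]
(224, 204) [ 530.9 -335.5   12. ] tool [-37.  -37.8 141.7]
(243, 141) [ 447.1 -349.8   62. ] tool [ 44.2 -12.   91.9]
(265, 140.5) [ 437.6 -332.2   62. ] tool [44.6  8.  91.9]
[array([142.87878788, 188.6969697 ])] (array([ 446.63013194, -349.89639165,   63.35580484]), [0.3, 0.3])
rear corner tri (array([ 397.18588941, -319.45761055,    3.66441761]), [0.0, 0.0])
```

```bash
python3 -m pendant '[[0.0305,-0.002,0,0,0,0.3,0.08],[0,0,0.04,0,0,0,0.08],[0,0,0.04,0,0,0,0.08],[0,0,0.03,0,0,0,0.08],[0,0,0.02,0,0,0,0.08],[0,0,0,0,0,0,0.08]]';python3 -m pendant '[[0,0,0.01,0,0,0,0.08],[0,0,0.008,0,0,0,0.08],[0,0,0,0,0,0,0.08],[0,0,0,0,0,0,0.03],[0,0,0,0,0,0,0.03],[0,0,0,0,0,0,0.03],[0,0,0,0,0,0,0.03],[0,0,0,0,0,0,0.03]]'
```

```text
clock: 13.3
position: [453.6, -332.6, 22.2]
ee_rot: [-0.234, 0.972, 0.002, -0.003]
contact_force: [-0.3, -0.3, -0.6]
gripper_width: 80.2
grasp_force: 0.0
clock: 14.1
position: [456.1, -335.2, 8.0]
ee_rot: [-0.234, 0.972, -0.0, 0.001]
contact_force: [0.5, 1.3, 6.3]
gripper_width: 43.2
grasp_force: 62.7
```

```bash
python3 -m pendant '[[0,0,-0.03,0,0,0,0.03],[0,0,-0.04,0,0,0,0.03],[0,0,-0.04,0,0,0,0.03],[0,0,0,0,0,0,0.03],[0,0,0,0,0,0,0.03],[0,0,0,0,0,0,0.03]]'
python3 - <<'E'
from h import *
W=snap("wrist","wI")
p,r,s=tcp();print(p,s["contact_force"],s["wrist_torque"])
g=gray(W)
for th in (60,70):
  for c in blobs(W,g<th,(100,0,420,384),300)[:3]: print(cv2.contourArea(c),cv2.boundingRect(c),cv2.approxPolyDP(c,4,True)[:,0].tolist()[:14])
h=hsv(W)
for n,m in(("blue",(h[...,0]>95)&(h[...,0]<130)&(h[...,1]>150)),("white",g>185)): print(n,[(cen(c).round(1).tolist(),cv2.contourArea(c)) for c in blobs(W,m,(140,20,380,300),8)[:3]])
E
```

```text
clock: 14.7
position: [453.9, -334.2, 115.0]
ee_rot: [-0.234, 0.972, 0.002, -0.002]
contact_force: [0.5, 0.6, -4.4]
gripper_width: 43.5
grasp_force: 62.7
[ 453.97751118 -334.27539354  114.83488559] [ 0.16279625 -0.8463973  -3.11394341] [0.02855444 0.02114697 0.00101976]
47205.5 (100, 158, 320, 226) [[100, 297], [100, 383], [151, 368], [137, 383], [374, 383], [343, 356], [344, 321], [354, 325], [392, 375], [382, 383], [419, 383], [419, 304], [378, 273], [363, 273]]
2461.5 (100, 0, 74, 48) [[100, 4], [107, 27], [134, 46], [154, 45], [170, 27], [173, 0], [169, 6], [166, 0], [130, 0], [130, 6], [123, 0], [121, 18], [113, 14], [110, 1]]
48007.5 (100, 158, 320, 226) [[100, 297], [100, 383], [150, 369], [137, 383], [374, 383], [343, 356], [344, 321], [354, 325], [392, 375], [382, 383], [419, 383], [419, 304], [379, 273], [365, 272]]
2672.5 (100, 0, 74, 48) [[100, 0], [102, 19], [122, 41], [146, 47], [167, 34], [173, 0], [169, 6], [166, 0], [123, 0], [122, 11], [115, 6], [120, 0]]
907.0 (385, 37, 35, 48) [[419, 37], [385, 55], [393, 59], [385, 64], [417, 84]]
blue [([231.8, 260.2], 294.5)]
white [([257.2, 119.9], 40961.0), ([279.1, 260.6], 275.0), ([357.5, 242.4], 16.0)]
```

Run:
```python
from h import *
W=load("wI");p,r,s=tcp();g=gray(W).astype(int)
T=lambda P:r.inv().apply(np.array(P)-p).round(1)
pts=[]
for c in range(195,320,10):
    k=np.where(g[100:240,c]<75)[0];pts.append((c,100+k[0]))
print(pts)
row=lambda y:np.where(g[y,100:400]<75)[0]+100
print([(y,row(y)[0],row(y)[-1]) for y in(162,166,170,180)])
zb=p[2]-8
for q,z in(((231.8,260.2),62),((279.1,260.6),62),((205,158),12),((305,158),12)): print(q,T(plane(W,q,zb+z)))
```

```text
[(195, np.int64(159)), (205, np.int64(159)), (215, np.int64(159)), (225, np.int64(158)), (235, np.int64(158)), (245, np.int64(158)), (255, np.int64(158)), (265, np.int64(158)), (275, np.int64(158)), (285, np.int64(158)), (295, np.int64(158)), (305, np.int64(158)), (315, np.int64(158))]
[(162, np.int64(186), np.int64(325)), (166, np.int64(186), np.int64(324)), (170, np.int64(186), np.int64(324)), (180, np.int64(187), np.int64(323))]
(231.8, 260.2) [ 14.7 -10.  -54. ]
(279.1, 260.6) [ 14.4  10.1 -53.9]
(205, 158) [ 48.1 -28.4  -4. ]
(305, 158) [48.1 27.9 -3.8]
```

```bash
python3 -m pendant '[[0,0,0,0,0,6.9,0.03],[0,0,0,0,0,6.9,0.03],[0,0,0,0,0,6.9,0.03],[0,0,0,0,0,6.9,0.03],[0,0,0,0,0,6.9,0.03],[0,0,0,0,0,0,0.03],[0,0,0,0,0,0,0.03]]'
python3 - <<'E'
from h import *
print(frombox([-54,0,0]));go([*frombox([-54,0,0])[:2],110],82.7)
E
```

```text
clock: 15.45
position: [454.9, -334.7, 115.8]
ee_rot: [0.064, 0.998, 0.0, -0.001]
contact_force: [0.4, -0.2, -3.5]
gripper_width: 43.2
grasp_force: 62.6
[555.2377001   86.06148886   0.        ]
shift tool m [-0.0462  0.4301  0.006 ]
tool y heading 82.71 turn about tool z 0.01 j6 -1.3503269602875103
```

```bash
python3 -m pendant '[[-0.0046,0.043,0,0,0,0,0.03],[-0.0046,0.043,0,0,0,0,0.03],[-0.0046,0.043,0,0,0,0,0.03],[-0.0046,0.043,0,0,0,0,0.03],[-0.0046,0.043,0,0,0,0,0.03],[-0.0046,0.043,0,0,0,0,0.03],[-0.0046,0.043,0,0,0,0,0.03],[-0.0046,0.043,0,0,0,0,0.03],[-0.0046,0.043,0,0,0,0,0.03],[-0.0046,0.043,0,0,0,0,0.03],[0,0,0,0,0,0,0.03],[0,0,0,0,0,0,0.03]]'
python3 - <<'E'
from h import *
go([*frombox([-54,0,0])[:2],75],82.7)
W=snap("wrist","wJ");cv2.imwrite("pics/c5.png",W["image"][:,:,::-1])
E
```

```text
clock: 16.65
position: [556.3, 86.4, 116.3]
ee_rot: [0.063, 0.998, -0.0, -0.001]
contact_force: [-0.9, -0.8, -3.8]
gripper_width: 43.6
grasp_force: 63.2
shift tool m [ 0.001  -0.0004  0.0414]
tool y heading 82.77 turn about tool z 0.07 j6 -2.1385345074842927
```

View pics/c5.png

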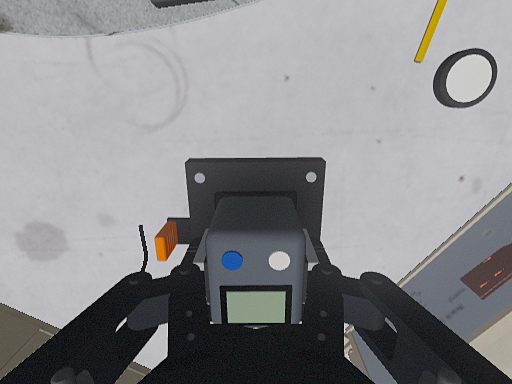

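c5: the head is held straight and level, with its keys at (232,260) and (279,260). It hides the box, and the slide's tab at (166,243) is in its home place. Next I descend between the rails in front of the hood.

```bash
python3 -m pendant '[[0.001,0,0.03,0,0,0,0.03],[0,0,0.015,0,0,0,0.03],[0,0,0.006,0,0,0,0.03],[0,0,0,0,0,0,0.03],[0,0,0,0,0,0,0.03]]'; python3 -m pendant '[[0,0,0.004,0,0,0,0.03],[0,0,0.004,0,0,0,0.03],[0,0,0,0,0,0,0.03],[0,0,0,0,0,0,0.03]]'
```

```text
clock: 17.2
position: [556.4, 85.1, 67.0]
ee_rot: [0.065, 0.998, 0.0, 0.001]
contact_force: [0.7, 0.5, -1.7]
gripper_width: 43.1
grasp_force: 63.2
clock: 17.6
position: [555.8, 85.6, 58.2]
ee_rot: [0.065, 0.998, -0.0, -0.0]
contact_force: [-0.0, -0.3, -3.0]
gripper_width: 43.2
grasp_force: 63.2
```

```bash
python3 -m pendant '[[0,0,0.002,0,0,0,0.03],[0,0,0.0015,0,0,0,0.03],[0,0,0,0,0,0,0.03],[0,0,0,0,0,0,0.03]]'; python3 -m pendant '[[0,0,0.001,0,0,0,0.03],[0,0,0,0,0,0,0.03]]';python3 -m pendant '[[0,0,0.001,0,0,0,0.03],[0,0,0,0,0,0,0.03]]'
```

```text
clock: 18.0
position: [555.8, 85.6, 54.6]
ee_rot: [0.065, 0.998, -0.0, -0.0]
contact_force: [0.4, 0.5, -3.4]
gripper_width: 43.2
grasp_force: 63.2
clock: 18.2
position: [555.7, 85.6, 53.6]
ee_rot: [0.065, 0.998, -0.0, -0.0]
contact_force: [-0.8, 0.4, -4.0]
gripper_width: 43.4
grasp_force: 63.2
clock: 18.4
position: [555.9, 85.6, 52.9]
ee_rot: [0.065, 0.998, 0.0, 0.0]
contact_force: [0.6, 0.1, -0.1]
gripper_width: 43.0
grasp_force: 63.5
```

```bash
python3 -m pendant '[[0,0,-0.001,0,0,0,0.03],[-0.006,0,0,0,0,0,0.03],[-0.008,0,0,0,0,0,0.03],[-0.008,0,0,0,0,0,0.03],[0,0,0,0,0,0,0.03]]'; python3 -m pendant '[[-0.008,0,0,0,0,0,0.03],[-0.008,0,0,0,0,0,0.03],[-0.007,0,0,0,0,0,0.03],[0,0,0,0,0,0,0.03],[0,0,0,0,0,0,0.03]]'
python3 - <<'E'
from h import *
p,r,s=tcp();print(tobox(p).round(2));go([*frombox([-4,0,0])[:2],54],82.7)
E
```

```text
clock: 18.9
position: [579.2, 82.7, 53.5]
ee_rot: [0.065, 0.998, 0.0, 0.001]
contact_force: [-1.0, -0.3, -3.9]
gripper_width: 43.5
grasp_force: 63.4
clock: 19.4
position: [600.3, 79.6, 53.4]
ee_rot: [0.065, 0.998, -0.0, -0.0]
contact_force: [-0.8, 0.7, -2.9]
gripper_width: 43.2
grasp_force: 63.4
[-8.51 -0.66 53.4 ]
shift tool m [-0.0045  0.0007 -0.0006]
tool y heading 82.55 turn about tool z -0.15 j6 -2.0994610752482994
```

```bash
python3 -m pendant '[[-0.0045,0.0005,0,0,0,0,0.03],[0,0,0,0,0,0,0.03],[0,0,0,0,0,0,0.03]]'; python3 -m pendant '[[0,0,0.0015,0,0,0,0.03],[0,0,0.0015,0,0,0,0.03],[0,0,0,0,0,0,0.03],[0,0,0,0,0,0,0.03]]'
```

```text
clock: 19.7
position: [604.9, 79.7, 53.7]
ee_rot: [0.065, 0.998, 0.0, -0.0]
contact_force: [0.9, 0.7, -3.1]
gripper_width: 43.3
grasp_force: 63.4
clock: 20.1
position: [604.8, 79.7, 50.5]
ee_rot: [0.065, 0.998, -0.0, -0.0]
contact_force: [0.8, -0.4, -2.6]
gripper_width: 43.4
grasp_force: 63.4
```

```bash
python3 -m pendant '[[0,0,0.0015,0,0,0,0.03],[0,0,0.001,0,0,0,0.03],[0,0,0,0,0,0,0.03],[0,0,0,0,0,0,0.03]]'; python3 -m pendant '[[0,0,0.0015,0,0,0,0.03],[0,0,0.0015,0,0,0,0.03],[0,0,0,0,0,0,0.03],[0,0,0,0,0,0,0.03]]'
```

```text
clock: 20.5
position: [604.9, 79.7, 48.1]
ee_rot: [0.065, 0.998, 0.0, -0.0]
contact_force: [0.1, 0.2, -3.3]
gripper_width: 43.7
grasp_force: 63.5
clock: 20.9
position: [604.9, 79.7, 45.7]
ee_rot: [0.065, 0.998, -0.0, 0.0]
contact_force: [-3.1, 0.5, 3.5]
gripper_width: 43.1
grasp_force: 63.6
```

```bash
python3 -m pendant '[[0.0006,0,0.001,0,0,0,0.03],[0,0,0.001,0,0,0,0.03],[0,0,0,0,0,0,0.03],[0,0,0,0,0,0,0.03]]'; python3 -m pendant '[[0,0,0.001,0,0,0,0.03],[0,0,0.0005,0,0,0,0.03],[0,0,0,0,0,0,0.03],[0,0,0,0,0,0,0.03]]'
```

```text
clock: 21.3
position: [604.9, 79.7, 44.0]
ee_rot: [0.064, 0.998, -0.0, 0.001]
contact_force: [-2.7, -0.8, 6.2]
gripper_width: 43.1
grasp_force: 64.3
clock: 21.7
position: [605.0, 79.7, 44.0]
ee_rot: [0.064, 0.998, -0.0, 0.001]
contact_force: [-4.2, 0.0, 13.8]
gripper_width: 43.4
grasp_force: 65.0
```

```bash
python3 -m pendant '[[0.0005,0,0.001,0,0,0,0.03],[0,0,0.0005,0,0,0,0.03],[0,0,0,0,0,0,0.03],[0,0,0,0,0,0,0.03],[0,0,0,0,0,0,0.03]]'
python3 - <<'E'
from h import *
W=snap("wrist","wK");p,r,s=tcp();print(p,tobox(p).round(1),np.degrees(np.arccos(-r.apply([0,0,1])[2])))
o=blobs(W,orange(W),(60,60,300,350));print([cv2.boundingRect(c) for c in o[:2]])
for q in((-13,-92,51),(13,-92,51),(-13,-82,51),(-13,-82,15)): print(q,proj(W,frombox(q)).round(1))
h=hsv(W);g=gray(W)
b=blobs(W,(h[...,0]>95)&(h[...,0]<130)&(h[...,1]>150),(140,150,380,300),30);w=blobs(W,g>185,(265,245,295,275),30)
print([cen(c) for c in b[:1]+w[:1]],"before 231.8,260.2 / 279.1,260.6")
E
```

```text
clock: 22.2
position: [605.0, 79.7, 44.0]
ee_rot: [0.064, 0.998, -0.0, 0.002]
contact_force: [-5.9, -0.5, 19.7]
gripper_width: 43.2
grasp_force: 65.6
[604.99117166  79.70178557  43.95595642] [-3.8  0.  44. ] 0.18017833076592835
[(103, 203, 43, 56)]
(-13, -92, 51) [100.9 223.5]
(13, -92, 51) [108.5 261.1]
(-13, -82, 51) [117.7 223.5]
(-13, -82, 15) [141.9 201.5]
[array([231.46013289, 260.33388704]), array([278.92363636, 260.61272727])] before 231.8,260.2 / 279.1,260.6
```

```bash
python3 -c "
from bench import arm
print(arm.job_done())"
```

```text
the job is handed in; nothing more can be done
None
```

The job is handed in after 22 s, with no verdict returned: the filter slide measured home and released, and the reading head is over both pins at deck height, still held down with about 20 N.

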